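Hold the hidden bolt head behind the bracket

ROBOT

A 7-joint arm with a two-finger parallel gripper is mounted at the origin on the work surface. World frame = base frame: x ahead of the robot, y to its left, z up, the work surface at z = 0. Lengths are in m, angles in rad, forces in N, time in s.
With the tool pointing down it reaches from about 0.4 to 0.75 m from the base axis. Payload 19.5 kg.
Tool frame: the origin (TCP) lies at the centre of the arm's flange, where the gripper is bolted on; the fingertips stand 173 mm ahead of it and the grasp point (between the pads) lies 155 mm ahead of it; z points along the fingers, y is the direction in which the jaws open and shut (so a half turn about z gives the same grasp; the last joint's range is limited). The gripper opens to 85 mm and grips with 20 to 120 N. Pads are 22 mm wide; open, the fingers measure 114 mm over their backs; the gripper's body (76 mm by 85 mm) begins 54 mm behind the grasp point. The pads swing forward as they close: fully open they stand 13 mm farther back than shut.
Start: joints at [1.24, 0.707, -0.028, 1.485, 0.022, 0.951, -0.075], TCP at [0.164, -0.551, 0.405] pointing down, gripper open.
Joint ranges: [-2.71, 2.71], [-0.32, 2.16], [-1.57, 1.52], [0, 2.45], [-1.46, 4.6], [0, 2.02], [-2.83, 2.83]. Speed limits (rad/s): [1.89, 1.89, 2.57, 2.57, 3.01, 3.01, 3.01].

INTERFACE

Orientations are given as a rotation vector (axis times angle).
In Python, from cell import manip gives the robot as it stands.
- The arm moves only by the tool step_arm, never from a script. Its argument "series" is text: rows parted by semicolons, each of 7 numbers parted by spaces: the closure, from -1 (fully open) to 1 (shut), then the shift along the world's x, y, z in m, then the turn, a rotation vector about the world's x, y, z in rad. In form: fingers dx dy dz ax ay az; .... A call has 1 to 20 rows; each row shifts and turns the pose as measured when the row begins; what a row does not reach is not made up. A row lasts 1/12 s, in which the tool goes at most 41.7 mm and 7.16 degrees, less where a joint would pass 70% of its speed; a pose out of reach is approached as far as the arm can. A call is refused whole if a number of a shift passes 0.0417 or a number of a turn 0.125, either way. A call with a gripper value outside its range is refused whole. The fingers move at their own pace and stop on an object; the grip force is fixed at half the most. Time passes only in rows, so rows that do not move let the fingers close. It gives the time, the measured TCP pose, the force and the opening at its end, in the units of the state.
- manip.get_obs(): the state, without advancing time (a new reading comes with each control period).
- manip.capture(name): name is "scene" or "side" or "wrist"; returns a dict with "frame" (384x512x3 uint8, red, green, blue), "camera_matrix" (3x3 intrinsics, pixels), "origin" and "orientation" of the camera in the world. Camera axes: x right, y up, looking along -z (the intrinsics and any distortion apply to the point x, -y, -z); pixel columns grow to the right and rows downward; lengths in m; the calibration is good to about 2 mm. A picture is of the moment at which its call begins. There is no depth.
- manip.sign_off(): hands the job in, once; it reports no verdict.
The state is a dict: "time_s": time; "joints": joint angles; "qd": joint speeds; "joint_efforts": joint torques, N m; "eef_pos": TCP position; "eef_rot": TCP orientation; "ft_force": force on the tool from outside, world axes, zero at the start; "wrist_torque": the same for the moment, N m; "width": opening from 0.0 (shut) to 1.0 (fully open).
Only numpy, scipy, OpenCV 4.12 (cv2) and the standard library are available. Lean on these libraries where they do the work, as an engineer would, in place of code of your own. Each camera call takes 0.05 s, during which the arm holds its last target.

TASK

The slow nut runner is dragging the bolt round with the nut. Press the red sprung lever down until it clicks and stays down by itself, which swings the yellow cover off the gap behind the black bracket; then reach down into the gap, grip the brass bolt head on its flats and hold it so that it no longer turns. Finish while still gripping the head, with the lever still latched, and leave the loose turned pin, ring gauge and wooden case alone.

Things in the scene. Friction and masses are not known exactly. Their poses are not given: they have to be found in the camera images.
- fixture: The fixed measuring stage: aluminium disc, radius 175 mm, top 18 above the table, carrying all else. Origin on the table straight below the middle of the bracket's rear face. x: level along the bolt axis, from bracket to V-block; y: level along the gap, towards the lever; z up. Bolt axis at y 0, 72 mm high. Blue nut runner on the axis at x -129 to -42, radius 21.
- bracket_top (a point): Middle of the top edge of the black bracket's rear face, 96 mm above the table, 24 above the bolt axis. The plate is 12 mm thick (to fixture -x) and 84 wide (along y). The gap behind it is 46 mm wide along fixture x, open above and at both ends.
- vblock_front (a point): Top of the brown V-block's front face, over the middle of its V notch, 90 mm above the table. This face bounds the gap on the far side, 46 mm from the bracket. V-block 40 mm deep (x), 116 wide (y); the V faces up.
- cover_post (a point): Top of the hub (radius 11 mm) that carries the yellow cover, 107 mm above the table, 105 mm from the bolt axis along fixture y. The cover (3 mm thick, underside 101 mm above the table) lies over the bolt head while the lever is up (62 mm along the gap, 52 across). As the lever goes down it swings level about the post, away to fixture +x, clear of the gap when latched.
- bolt_head (a point): Centre of the brass hexagonal bolt head, behind the bracket: 27 mm across flats, 31 across corners, 17 thick along the axis, beginning 3 mm off the bracket. Turns with the bolt; x is the bolt axis. 54 mm free below it. A gripper closing level along fixture y meets two flats squarely when joint bolt is a multiple of pi/3; else tilt it about the axis (30 degrees at most).
- bolt (a joint): Turn of the bolt in rad about fixture x (right-handed). At 0 and every pi/3 two flats stand upright, facing +y and -y. Left alone it keeps turning at about +0.03 rad/s, dragged by 0.08 N m and strongly damped; a head gripped somewhat askew is still held, perhaps after turning a little towards the pads.
- lever (a joint): Turn of the red lever in rad: 0 up at rest (0.35 rad above level), grows as pressed; end stop at 0.5. A spring catch snaps over its side pin at about 0.43 and then holds it at about 0.42; let go before that, it springs back up. Pressing at the pad takes 2 N at first, about 7 to 9 N at the bottom.
- lever_hinge (a point): Hinge of the lever, level along fixture y, 75 mm above the table. The lever points from it towards fixture -x. A post for the catch (16 x 20 mm, 82 high) stands beside the lever on its +y side, 70 to 86 mm from the hinge along -x.
- lever_pad (a point): Middle of the top face of the red pad at the lever's free end (pad 36 mm along x, 40 along y, 8 thick), 112 mm from the hinge; moves with the lever. At rest about 118 mm above the table, latched about 71 mm.
- turned_pin: Loose bystander: upright stepped aluminium pin, 32 mm across, 65 tall; origin at the centre of its underside.
- ring_gauge: Loose bystander: steel ring, 56 mm across, 18 tall, lying flat; origin at the centre of its underside.
- gauge_case: Loose bystander: closed wooden case, 50 x 80 x 25 mm; origin at the centre of its underside.

How it is judged:
On the way, in this order (a step that is already met when the one before it is completed fails the run):
1. the lever is pressed by the robot (value of joint lever above 0.15 rad and contact force between any of the fingers, the arm and lever above 1 N), for 0.05 s.
2. the lever is latched down by its catch, the robot off it (value of joint lever above 0.39 rad and contact force between each of the fingers, the arm and lever below 0.2 N), for 0.3 s.
3. the bolt head is gripped and no longer turns (contact force between the fingers and bolt above 8 N and distance between the grasp point and bolt_head below 0.02 m and velocity of joint bolt between -0.01 and 0.01 rad/s), for 0.5 s.
At the end, for the whole second after the job is handed in: Through the last second the fingers grip the bolt head (contact force over 8 N, grasp point within 20 mm of the head's centre), the bolt turns slower than 0.01 rad/s either way, and the lever is still latched down (joint over 0.39 rad) (all of step 3 and value of joint lever above 0.39 rad); the arm keeps its last pose, push and grip.
It fails at once if a loose bystander is moved more than 30 mm (distance of any of turned_pin, ring_gauge, gauge_case from where it was at the start of the episode above 0.03 m).
It also fails if it takes over 48 s, if anything falls off the work surface, if the arm or the gripper's body presses on something with over 40 N, if the wrist force passes 120 N, or if a joint passes its speed limit or range.

## Working session

There is one attempt and no reset: what is moved stays moved. The work goes in short steps, Python scripts to look and compute and a tool call to move; the robot and the scene stay as the last step left them, time stands still between calls to the robot, and variables do not carry over. Pictures are saved under pics/ and viewed, and the job is handed in when it is done.

Besides the shell and the picture viewer there is one more tool, called after "Call:" as name(argument=value, ...), one argument or row to a line, values as JSON. step_arm: Moves the arm, as the interface text tells. Its arguments: {"type":"object","properties":{"series":{"type":"string"}},"required":["series"]}

```bash
ls; mkdir -p pics
cat > h.py <<'E'
import numpy as np,cv2
from cell import manip
from scipy.spatial.transform import Rotation as R
def snap(n,f):
    c=manip.capture(n); cv2.imwrite('pics/'+f+'.png',c['frame'][:,:,::-1])
    np.savez('pics/'+f+'.npz',K=c['camera_matrix'],o=c['origin'],q=np.array(c['orientation']))
    return c
E
python3 - <<'E'
from h import *
o=manip.get_obs(); print(o)
for n in ['scene','side','wrist']:
    c=snap(n,n+'0'); print(n,c['camera_matrix'],c['origin'],c['orientation'],[k for k in c])
E
```

```text
pics
{'time_s': 0.0, 'joints': array([ 1.24030988,  0.70709748, -0.02761301,  1.4850198 ,  0.02200945,
        0.95089204, -0.07554269]), 'qd': array([-1.21824442e-03, -8.80660404e-04,  1.60575919e-04,  6.16904980e-04,
       -4.49015887e-04,  1.37848605e-03, -1.42262099e-06]), 'joint_efforts': array([-4.25342078e-04, -8.83225250e+01,  1.23414773e+00, -2.36170542e+01,
        1.68422348e-02,  6.59515907e-03, -4.57951023e-05]), 'eef_pos': array([ 0.16373317, -0.55111219,  0.40422566]), 'eef_rot': array([-3.10782510e+00, -4.51830768e-01,  3.23999498e-04]), 'ft_force': array([-0.23412638, -0.35551404,  0.49235096]), 'wrist_torque': array([0.03920526, 0.04409972, 0.01981452]), 'width': 0.999617552854538}
scene [[449.79642274   0.         258.61592471]
 [  0.         449.79642274 189.22482062]
 [  0.           0.           1.        ]] [ 1.29606471 -0.27512259  0.82504562] [0.65412767 0.49478255 1.18261823] ['frame', 'camera_matrix', 'origin', 'orientation']
side [[483.8241366    0.         257.3358437 ]
 [  0.         483.8241366  195.49384188]
 [  0.           0.           1.        ]] [ 0.3817906  -0.72333466  0.73392557] [ 0.84330714 -0.14339732 -0.29774689] ['frame', 'camera_matrix', 'origin', 'orientation']
wrist [[297.38856879   0.         255.80271779]
 [  0.         297.38856879 190.64086493]
 [  0.           0.           1.        ]] [ 0.23224712 -0.53106694  0.373226  ] [-0.24390009  0.18284495 -1.27408704] ['frame', 'camera_matrix', 'origin', 'orientation']
```

View pics/scene0.png

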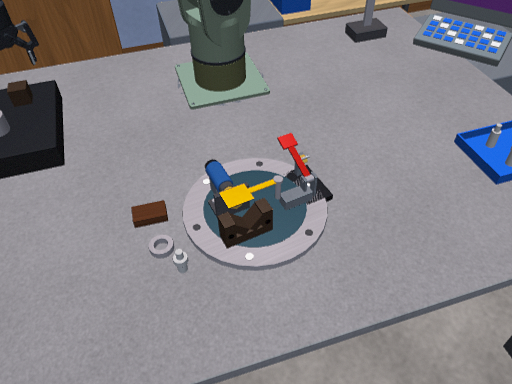

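View pics/side0.png

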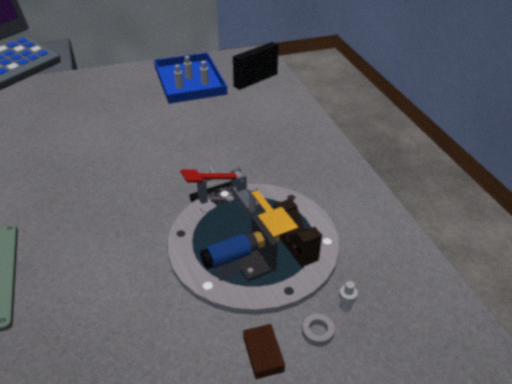

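View pics/wrist0.png

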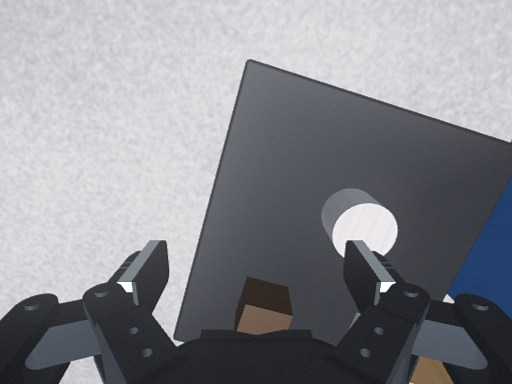

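Run:
```python
import cv2
a=cv2.imread('pics/scene0.png')[125:275,175:345]; cv2.imwrite('pics/scene0z.png',cv2.resize(a,None,fx=4,fy=4,interpolation=cv2.INTER_CUBIC)[:600,:800])
a=cv2.imread('pics/side0.png')[160:310,160:345]; cv2.imwrite('pics/side0z.png',cv2.resize(a,None,fx=4,fy=4,interpolation=cv2.INTER_CUBIC)[:600,:800])
```

```text
(no output)
```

View pics/scene0z.png

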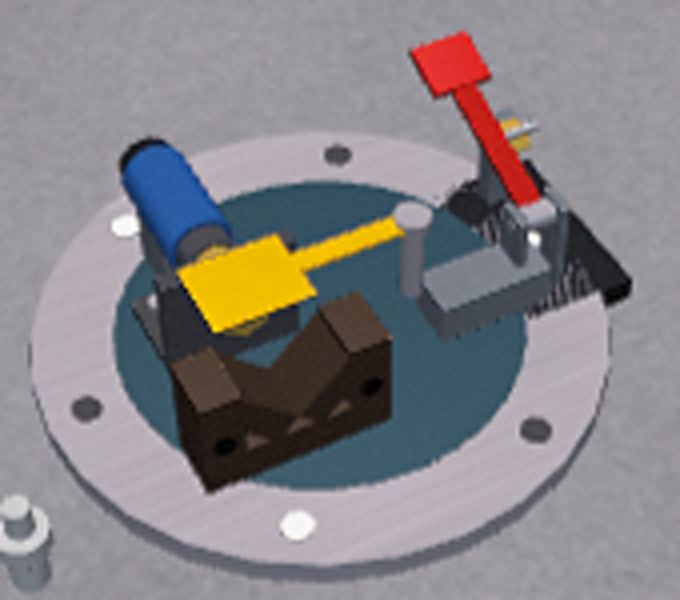

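View pics/side0z.png

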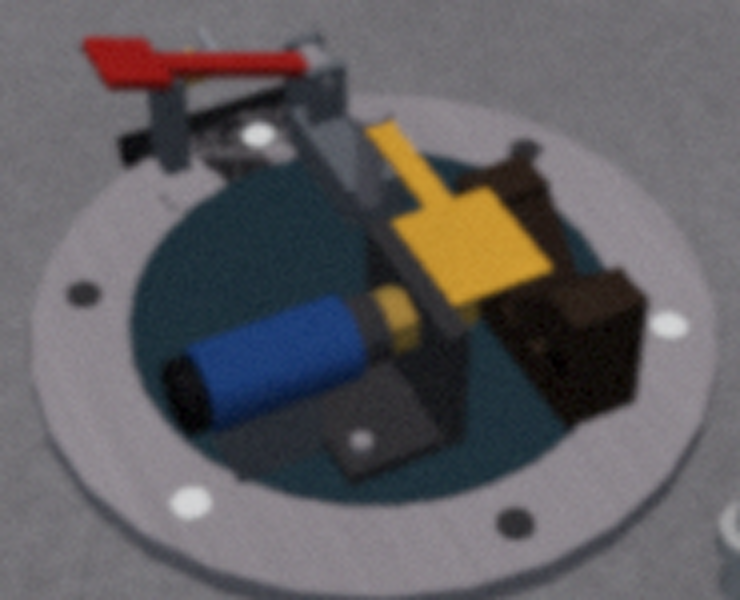

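```bash
cat >> h.py <<'E'
class Cam:
    def __init__(s,f):
        d=np.load('pics/'+f+'.npz'); s.K=d['K'];s.o=d['o'];q=d['q'];s.R=R.from_rotvec(q).as_matrix()
    def ray(s,u,v):
        r=np.linalg.inv(s.K)@[u,v,1]; d=s.R@[r[0],-r[1],-r[2]]; return d/np.linalg.norm(d)
    def z(s,u,v,z):
        d=s.ray(u,v); return s.o+d*(z-s.o[2])/d[2]
    def proj(s,p):
        c=s.R.T@(np.array(p)-s.o); q=s.K@[c[0],-c[1],-c[2]]; return q[:2]/q[2]
def tri(c1,p1,c2,p2):
    A=[];b=[]
    M=np.zeros((3,3));v=np.zeros(3);e=[]
    for c,p in((c1,p1),(c2,p2)):
        d=c.ray(*p);P=np.eye(3)-np.outer(d,d);M+=P;v+=P@c.o;e.append(P)
    x=np.linalg.solve(M,v); return x,np.linalg.norm(e[0]@(x-c1.o))*1e3
E
python3 - <<'E'
from h import *
np.set_printoptions(precision=4,suppress=True)
S=Cam('scene0');D=Cam('side0')
sz=lambda p:((p[0]+.5)/4-.5+175,(p[1]+.5)/4-.5+125)
dz=lambda p:((p[0]+.5)/4-.5+160,(p[1]+.5)/4-.5+160)
cov=[((178,275),(452,308)),((280,234),(390,222)),((317,293),(488,187)),((215,333),(553,268))]
for a,b in cov: print('cov',tri(S,sz(a),D,dz(b)),S.z(*sz(a),.104),D.z(*dz(b),.104))
pad=[((410,50),(83,38)),((462,32),(150,40)),((492,72),(172,75)),((440,97),(105,88))]
for i in range(4):
  for j in [i,]: print('pad',[tri(S,sz(pad[i][0]),D,dz(pad[k][1])) for k in range(4)])
print('hub',S.z(*sz((413,213)),.107))
for p in [(173,362),(242,395),(355,292),(392,338)]: print('vb',S.z(*sz(p),.09))
for p in [(620,270),(645,300),(487,187)]: print('vbside',D.z(*dz(p),.09))
# disc
print([S.z(*sz(p),.018)[:2] for p in [(30,345),(610,345),(320,132),(320,567)]])
E
```

```text
cov (array([ 0.6058, -0.1541,  0.0992]), np.float64(1.2313275287561516)) [ 0.6115 -0.1559  0.104 ] [ 0.6038 -0.1569  0.104 ]
cov (array([ 0.596 , -0.0921,  0.1009]), np.float64(0.21512092380559603)) [ 0.5992 -0.093   0.104 ] [ 0.595  -0.0949  0.104 ]
cov (array([ 0.6481, -0.0862,  0.1032]), np.float64(0.7319287590828121)) [ 0.6495 -0.0871  0.104 ] [ 0.6476 -0.0862  0.104 ]
cov (array([ 0.6576, -0.1469,  0.1025]), np.float64(0.895202401853634)) [ 0.6597 -0.1479  0.104 ] [ 0.6567 -0.1472  0.104 ]
pad [(array([0.4847, 0.0322, 0.1315]), np.float64(13.733206759750152)), (array([0.5108, 0.0183, 0.1443]), np.float64(4.2459129022606135)), (array([0.5142, 0.0122, 0.137 ]), np.float64(5.833477719340721)), (array([0.4855, 0.0259, 0.1183]), np.float64(0.45836611994743554))]
pad [(array([0.4829, 0.0616, 0.1225]), np.float64(1.7894560098835945)), (array([0.51  , 0.0461, 0.1365]), np.float64(7.617671868492881)), (array([0.5137, 0.0392, 0.1296]), np.float64(17.971872353619858)), (array([0.4841, 0.0546, 0.1098]), np.float64(11.926585291399697))]
pad [(array([0.4889, 0.0838, 0.0972]), np.float64(8.758909340241617)), (array([0.5166, 0.0673, 0.1121]), np.float64(1.1648619599924948)), (array([0.5203, 0.0605, 0.1046]), np.float64(11.86271097312283)), (array([0.49  , 0.0771, 0.0834]), np.float64(5.388715505099704))]
pad [(array([0.4921, 0.0537, 0.1045]), np.float64(22.789559365277743)), (array([0.5187, 0.0392, 0.118 ]), np.float64(12.714519025349315)), (array([0.522 , 0.0332, 0.11  ]), np.float64(2.285197572458644)), (array([0.4927, 0.0479, 0.09  ]), np.float64(9.089230900201278))]
hub [ 0.6107 -0.0173  0.107 ]
vb [ 0.6602 -0.1725  0.09  ]
vb [ 0.6946 -0.1436  0.09  ]
vb [ 0.6432 -0.0631  0.09  ]
vb [ 0.6823 -0.0549  0.09  ]
vbside [ 0.6924 -0.1453  0.09  ]
vbside [ 0.6956 -0.167   0.09  ]
vbside [ 0.6531 -0.0718  0.09  ]
[array([ 0.5571, -0.2403]), array([0.6695, 0.0874]), array([ 0.4324, -0.0179]), array([ 0.7643, -0.1241])]
```

Call:
step_arm(
  series="1 0.024 0.021 0 0 0 -0.012;1 0.024 0.021 0 0 0 -0.012;1 0.024 0.021 0 0 0 -0.012;1 0.024 0.021 0 0 0 -0.012;1 0.024 0.021 0 0 0 -0.012;1 0.024 0.021 0 0 0 -0.012;1 0.024 0.021 0 0 0 -0.012;1 0.024 0.021 0 0 0 -0.012;1 0.024 0.021 0 0 0 -0.012;1 0.024 0.021 0 0 0 -0.012;1 0.024 0.021 0 0 0 -0.012;1 0.024 0.021 0 0 0 -0.012",
)

```text
time_s: 1.15
eef_pos: [0.4565, -0.2893, 0.4024]
eef_rot: [-3.133, -0.198, 0.008]
ft_force: [0.5, -0.7, 0.5]
width: 0.003
```

Call:
step_arm(
  series="1 0.004 0.034 0 0 0 0.0025;1 0.004 0.034 0 0 0 0.0025;1 0.004 0.034 0 0 0 0.0025;1 0.004 0.034 0 0 0 0.0025;1 0.004 0.034 0 0 0 0.0025;1 0.004 0.034 0 0 0 0.0025;1 0.004 0.034 0 0 0 0.0025;1 0.004 0.034 0 0 0 0.0025;1 0.004 0.034 0 0 0 0.0025;1 0.003 0.029 0 0 0 0.0025;1 0 0 -0.03 0 0 0;1 0 0 -0.03 0 0 0;1 0 0 0 0 0 0",
)

```text
time_s: 2.23
eef_pos: [0.4978, 0.0706, 0.3392]
eef_rot: [-3.125, -0.256, 0.005]
ft_force: [-0.8, -0.3, -0.5]
width: -0.004
```

Run:
```python
from h import *
for n,(x,y) in dict(scene=(200,100),side=(150,120)).items():
    a=snap(n,n+'1')['frame'][y:y+150,x:x+180,::-1]; cv2.imwrite('pics/'+n+'1z.png',cv2.resize(a,None,fx=4,fy=4,interpolation=cv2.INTER_CUBIC))
print(manip.get_obs()['eef_pos'],manip.get_obs()['eef_rot'])
```

```text
[0.49859829 0.06949888 0.3429027 ] [-3.12532400e+00 -2.53233643e-01 -1.33437364e-03]
```

View pics/scene1z.png

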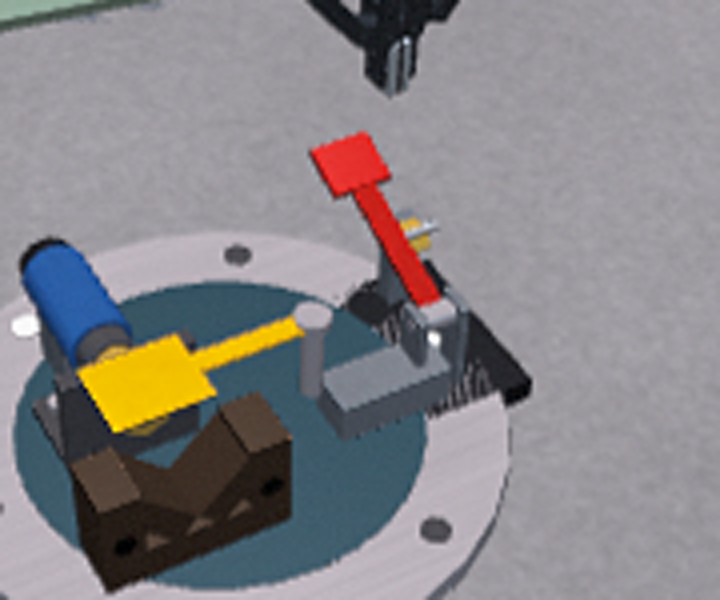

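View pics/side1z.png

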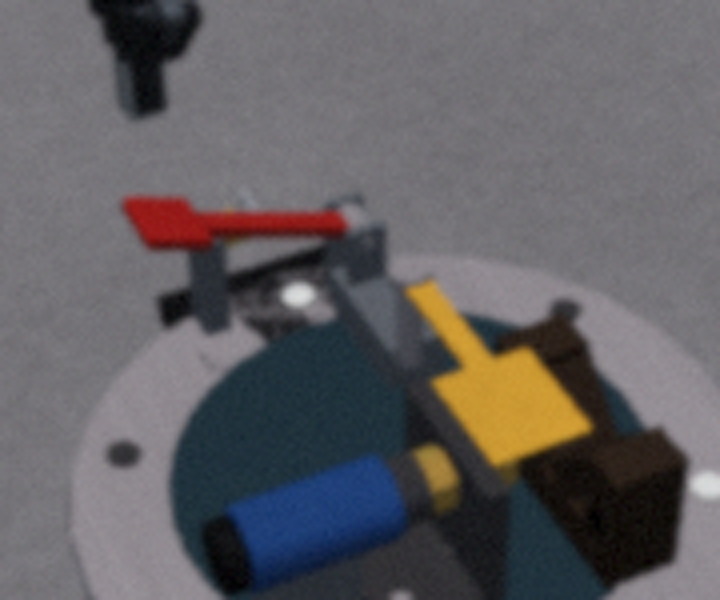

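Run:
```python
from h import *
S=Cam('scene1');D=Cam('side1')
print(tri(S,(298,123.2),D,(150+142/4,120+115/4)), S.proj([.4986,.0695,.17]),D.proj([.4986,.0695,.17]))
```

```text
(array([0.49975547, 0.0740344 , 0.16100347]), np.float64(1.9971716501776866)) [296.59019349 119.51287915] [185.54029589 147.29650084]
```

Call:
step_arm(
  series="1 -0.002 -0.015 0 0 0 -0.005;1 -0.001 -0.008 0 0 0 0;1 0 0 0 0 0 0;1 0 0 -0.015 0 0 0;1 0 0 -0.01 0 0 0;1 0 0 0 0 0 0",
)

```text
time_s: 2.83
eef_pos: [0.4969, 0.0437, 0.3245]
eef_rot: [-3.126, -0.239, -0.016]
ft_force: [-0.2, 0.2, 0.6]
width: 0.002
```

Call:
step_arm(
  series="1 0 0 -0.015 0 0 0;1 0 0 -0.015 0 0 0;1 0 0 -0.015 0 0 0;1 0 0 -0.015 0 0 0;1 0 0 -0.01 0 0 0;1 0 0 0 0 0 0",
)

```text
time_s: 3.33
eef_pos: [0.4978, 0.0446, 0.256]
eef_rot: [-3.125, -0.239, -0.021]
ft_force: [0.4, -0.7, 3.7]
width: 0.001
```

Run:
```python
from h import *
for n,(x,y) in dict(scene=(200,100),side=(150,120)).items():
    a=snap(n,n+'2')['frame'][y:y+150,x:x+180,::-1]; cv2.imwrite('pics/'+n+'2z.png',cv2.resize(a,None,fx=4,fy=4,interpolation=cv2.INTER_CUBIC))
print(manip.get_obs())
```

```text
{'time_s': 3.4333, 'joints': array([-0.18895908,  0.84101687,  0.06827309,  1.9168458 , -0.15724948,
        0.37388084, -1.41607521]), 'qd': array([-3.99108585e-05, -1.51616312e-02,  3.76664459e-04,  1.47316828e-03,
        2.53514823e-04,  2.09655493e-04,  1.11089204e-03]), 'joint_efforts': array([ 7.03813531e-02, -8.14910460e+01,  3.13720509e+00, -1.15130076e+01,
       -5.00035041e-02, -9.56027582e-01,  1.09464102e-02]), 'eef_pos': array([0.49792887, 0.0445889 , 0.25730882]), 'eef_rot': array([-3.12504248, -0.23858684, -0.02307348]), 'ft_force': array([-2.09205945,  0.04223047,  3.15975939]), 'wrist_torque': array([-0.02489561,  0.53470505,  0.00221398]), 'width': 0.00032542171147687763}
```

View pics/scene2z.png

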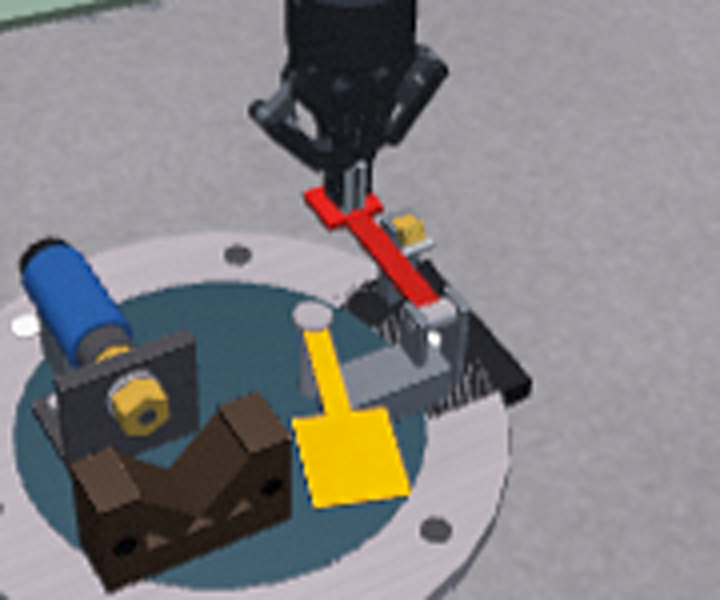

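View pics/side2z.png

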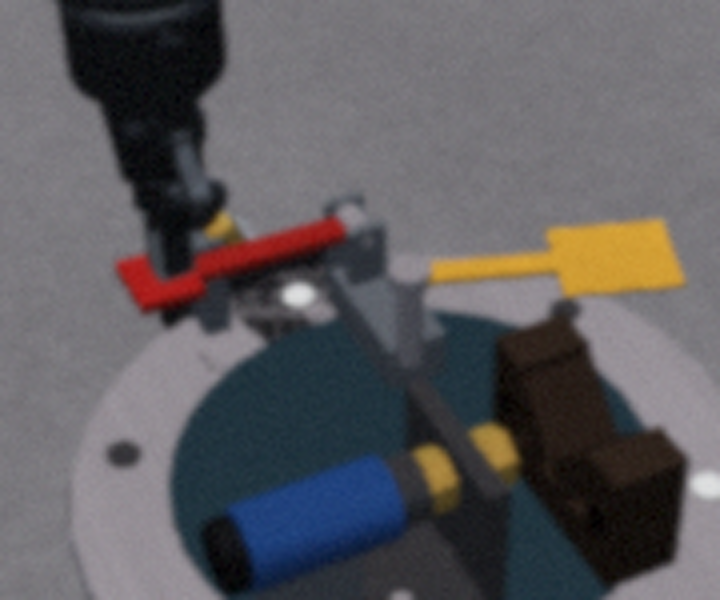

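Call:
step_arm(
  series="1 -0.002 0 -0.006 0 0 0;1 0 0 -0.006 0 0 0;1 0 0 -0.006 0 0 0;1 0 0 -0.005 0 0 0",
)

```text
time_s: 3.77
eef_pos: [0.4971, 0.0448, 0.2374]
eef_rot: [-3.125, -0.238, -0.033]
ft_force: [-1.6, 0.2, 13.0]
width: 0.002
```

Call:
step_arm(
  series="1 0 0 -0.002 0 0 0;1 0 0 0.01 0 0 0;1 0 0 0.02 0 0 0;1 0 0 0.02 0 0 0;1 0 0 0.03 0 0 0;1 0 0 0.03 0 0 0",
)

```text
time_s: 4.27
eef_pos: [0.4968, 0.045, 0.3448]
eef_rot: [-3.125, -0.238, -0.023]
ft_force: [-0.1, 0.7, 0.8]
width: -0.0
```

Run:
```python
from h import *
for n,(x,y) in dict(scene=(200,100),side=(150,120)).items():
    a=snap(n,n+'3')['frame'][y:y+150,x:x+180,::-1]; cv2.imwrite('pics/'+n+'3z.png',cv2.resize(a,None,fx=4,fy=4,interpolation=cv2.INTER_CUBIC))
print(manip.get_obs()['eef_pos'],manip.get_obs()['time_s'])
```

```text
[0.49742669 0.0450077  0.3473417 ] 4.3667
```

View pics/scene3z.png

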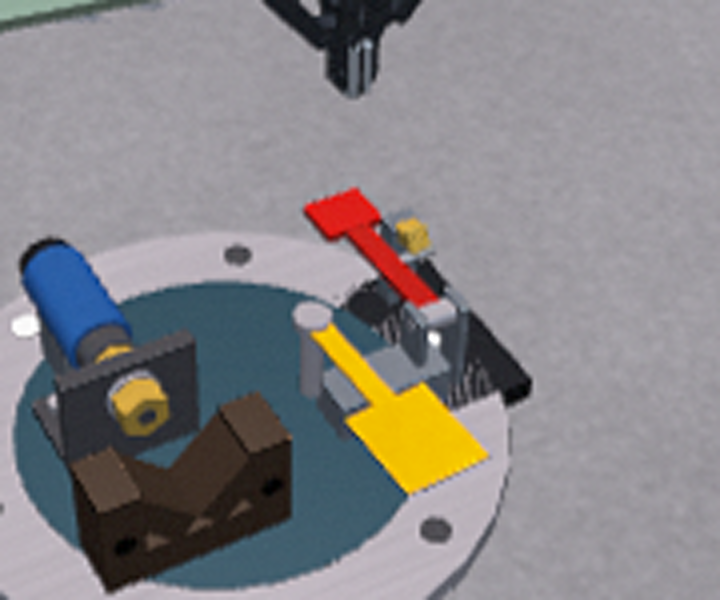

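View pics/side3z.png

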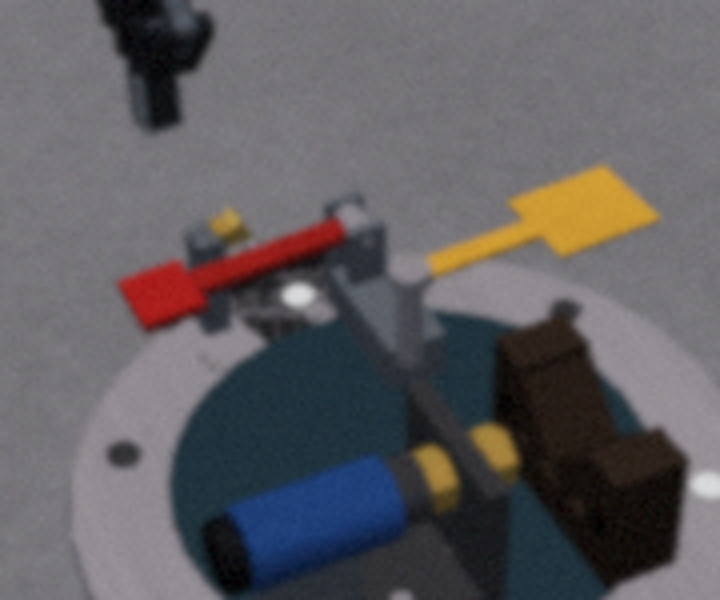

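Call:
step_arm(
  series="-1 0.02 -0.028 0.005 0 0 0;-1 0.02 -0.028 0.005 0 0 0;-1 0.02 -0.028 0.005 0 0 0;-1 0.02 -0.028 0.005 0 0 0;-1 0.02 -0.026 0 0 0 0;-1 0.01 -0.012 0 0 0 0;-1 0 0 0 0 0 0",
)

```text
time_s: 4.95
eef_pos: [0.6114, -0.1107, 0.3682]
eef_rot: [-3.123, -0.248, -0.037]
ft_force: [-1.6, 0.5, -0.9]
width: 0.977
```

Run:
```python
from h import *
snap('wrist','wrist4'); 
a=snap('scene','scene4')['frame'][170:250,205:285,::-1]; cv2.imwrite('pics/scene4z.png',cv2.resize(a,None,fx=7,fy=7,interpolation=cv2.INTER_CUBIC))
o=manip.get_obs();print(o['eef_pos'],o['eef_rot'],o['time_s'])
```

```text
[ 0.61023191 -0.10821412  0.36821608] [-3.12099942 -0.250483   -0.03535126] 5.05
```

View pics/wrist4.png

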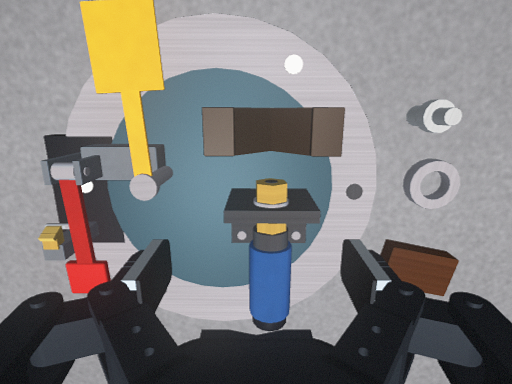

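View pics/scene4z.png

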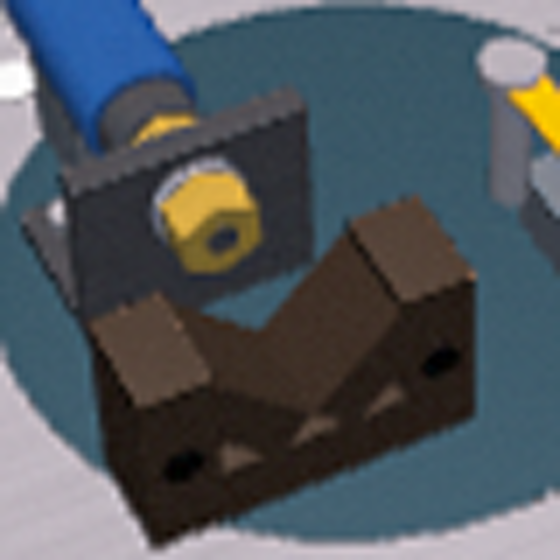

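Run:
```python
from h import *
a=cv2.imread('pics/wrist4.png')[95:245,195:355]; cv2.imwrite('pics/wrist4z.png',cv2.resize(a,None,fx=4,fy=4,interpolation=cv2.INTER_CUBIC))
a=cv2.imread('pics/scene4.png')[190:212,222:246]; cv2.imwrite('pics/scene4h.png',cv2.resize(a,None,fx=25,fy=25,interpolation=cv2.INTER_CUBIC))
```

```text
(no output)
```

View pics/wrist4z.png

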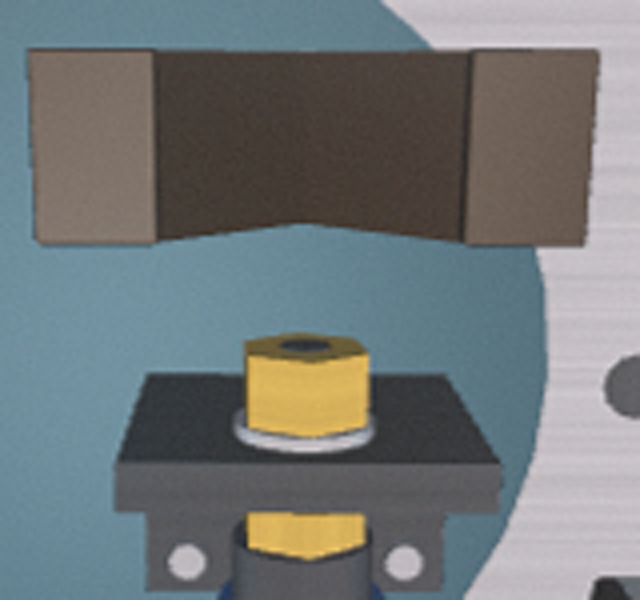

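View pics/scene4h.png

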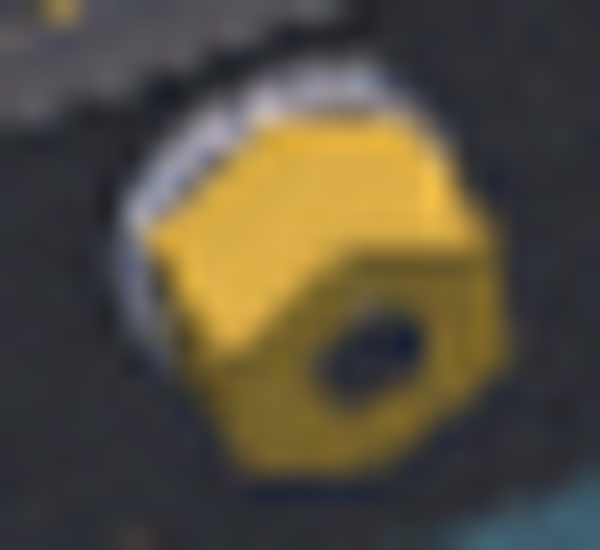

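Run:
```python
from h import *
np.set_printoptions(precision=4,suppress=True)
W=Cam('wrist4');S=Cam('scene4')
z=lambda u,v:((u+.5)/4-.5+195,(v+.5)/4-.5+95)
a,b=[W.z(*z(*p),.09) for p in[(38,245),(586,245)]]
c,d=[W.z(*z(*p),.096) for p in[(116,463),(501,463)]]
h=W.z(144,187,.107)
print('vb',a,b,np.linalg.norm(a-b),'br',c,d,np.linalg.norm(c-d),'hub',h)
for p,q in((a,b),(c,d)): e=p-q; print('theta',np.degrees(np.arctan2(-e[0],e[1])), (p+q)/2)
th=np.arctan2(-(a-b)[0]-(c-d)[0],(a-b)[1]+(c-d)[1]);print(np.degrees(th))
X=np.array([np.cos(th),np.sin(th),0]);Y=np.array([-np.sin(th),np.cos(th),0])
m=(a+b)/2;n=(c+d)/2
print('gap',(m-n)@X,(m-n)@Y,'hub rel',(h-n)@X,(h-n)@Y)
O1=m-.046*X;O=.5*(O1+n);O[2]=0;print('O from vb',O1,'br',n,'O',O,'head',O+.0115*X)
# hex corners (scene4h)
P=np.array([(213,370),(345,252),(490,252),(510,355),(375,472),(243,470)])
pts=[]
for u,v in P:
    u=(u+.5)/25-.5+222;v=(v+.5)/25-.5+190
    r=S.ray(u,v);t=((O+.02*X-S.o)@X)/(r@X);q=S.o+r*t-O;pts.append((q@Y,q[2]))
pts=np.array(pts);cc=pts.mean(0);print(pts*1e3,cc*1e3)
# corner angle mod 60, about +x: from y toward z
an=np.degrees(np.arctan2(pts[:,1]-cc[1],pts[:,0]-cc[0]));print(an,(an-30+30)%60-30)
print('mean dev',np.degrees(np.angle(np.exp(6j*np.radians(an-30)).mean()))/6)
# wrist: where the head sides are at z .072
for u in(246,370): q=W.z(*z(u,400),.08)-O; print(q@X,q@Y)
o=manip.get_obs();print(R.from_rotvec(o['eef_rot']).as_matrix())
```

```text
vb [ 0.6399 -0.0605  0.09  ] [ 0.658  -0.1741  0.09  ] 0.11499573044092704 br [ 0.5968 -0.0834  0.096 ] [ 0.6099 -0.1651  0.096 ] 0.08275794609957164 hub [ 0.6102 -0.0181  0.107 ]
theta 9.053228137453345 [ 0.649  -0.1173  0.09  ]
theta 9.127141598298813 [ 0.6033 -0.1242  0.096 ]
9.084160184608454
gap 0.046176245014537785 -0.0003966771659632809 hub rel 0.023502218578422485 0.10372544159601702
O from vb [ 0.6036 -0.1246  0.09  ] br [ 0.6033 -0.1242  0.096 ] O [ 0.6034 -0.1244  0.    ] head [ 0.6148 -0.1226  0.    ]
[[-15.4501  75.7244]
 [ -1.8089  84.4282]
 [ 12.2926  77.2628]
 [ 13.611   62.6985]
 [ -0.5615  54.0642]
 [-13.4404  61.1365]] [-0.8929 69.2191]
[ 155.9212   93.4468   31.3849  -24.2075  -88.7474 -147.212 ] [5.9212 3.4468 1.3849 5.7925 1.2526 2.788 ]
mean dev 3.4280805263394467
0.009487435934772755 0.01366909172041406
0.009497641949915103 -0.01433966674548635
[[ 0.9869  0.1596  0.0217]
 [ 0.1593 -0.9871  0.0121]
 [ 0.0233 -0.0085 -0.9997]]
```

```bash
cat > tgt.py <<'E'
from h import *
np.set_printoptions(precision=4,suppress=True)
th=np.radians(9.08);O=np.array([.6034,-.1244,0])
def err(phi=.105,x=.016,gz=.070):
    F=np.array([[np.cos(th),-np.sin(th),0],[np.sin(th),np.cos(th),0],[0,0,1]])
    c,s=np.cos(phi),np.sin(phi)
    T=F@np.column_stack([[1,0,0],[0,-c,-s],[0,s,-c]])
    g=O+F@[x,0,gz]; tcp=g-.155*T[:,2]
    o=manip.get_obs();M=R.from_rotvec(o['eef_rot']).as_matrix()
    print('t',o['time_s'],'pos',o['eef_pos'],'dpos',tcp-o['eef_pos'],'drot',R.from_matrix(T@M.T).as_rotvec(),'w',o['width'],'f',o['ft_force'])
    gp=F.T@(o['eef_pos']+.155*M[:,2]-O);print('grasp fix',gp,'head dist',np.linalg.norm(gp-[.0115,0,.072]))
E
python3 -c "from tgt import *;err()"
```

```text
t 5.05 pos [ 0.6102 -0.1082  0.3682] dpos [ 0.0115 -0.0297 -0.1441] drot [ 0.0916  0.0383 -0.0005] w 0.9993690760853343 f [-0.5147  1.0253 -0.5118]
grasp fix [0.0129 0.0162 0.2133] head dist 0.14220038744740388
```

Call:
step_arm(
  series="-1 0.005 -0.012 -0.01 0.035 0.015 0;-1 0.004 -0.01 -0.015 0.03 0.012 0;-1 0.002 -0.006 -0.01 0.02 0.008 0;-1 0 0 0 0 0 0;-1 0 0 0 0 0 0",
)

```text
time_s: 5.47
eef_pos: [0.6207, -0.1311, 0.3319]
eef_rot: [-3.027, -0.251, 0.01]
ft_force: [-0.1, -0.1, -0.3]
width: 0.997
```

```bash
python3 -c "from tgt import *;err()"
```

```text
t 5.4667 pos [ 0.6207 -0.1311  0.3319] dpos [ 0.0011 -0.0068 -0.1078] drot [-0.0001  0.0021 -0.0067] w 0.9974663540836152 f [-0.0534 -0.0713 -0.2973]
grasp fix [0.0162 0.0069 0.1778] head dist 0.10612085543619883
```

Call:
step_arm(
  series="-1 0.001 -0.004 -0.02 0 0.002 -0.006;-1 0 -0.002 -0.025 0 0 0;-1 0 0 -0.025 0 0 0;-1 0 0 -0.01 0 0 0;-1 0 0 0 0 0 0",
)

```text
time_s: 5.88
eef_pos: [0.6218, -0.1322, 0.2536]
eef_rot: [-3.03, -0.25, 0.004]
ft_force: [0.8, 0.3, 0.7]
width: 1.003
```

```bash
python3 -c "
from tgt import *
err()
snap('wrist','wrist5')
a=snap('side','side5')['frame'][120:270,170:350,::-1]; cv2.imwrite('pics/side5z.png',cv2.resize(a,None,fx=4,fy=4,interpolation=cv2.INTER_CUBIC))"
```

```text
t 5.8833 pos [ 0.6218 -0.1322  0.2536] dpos [-0.     -0.0058 -0.0295] drot [ 0.0027  0.0065 -0.0056] w 1.0027036876995732 f [0.7586 0.3055 0.693 ]
grasp fix [0.0177 0.0051 0.0994] head dist 0.028592681299686323
```

View pics/wrist5.png

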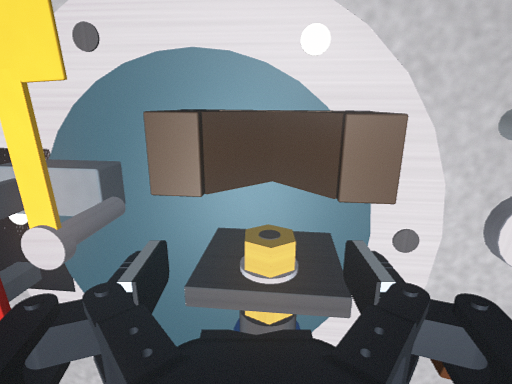

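View pics/side5z.png

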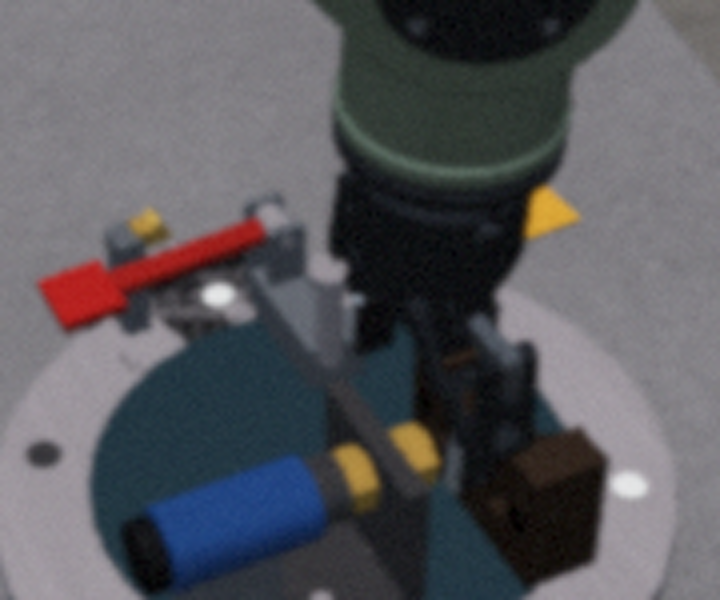

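Call:
step_arm(
  series="-1 -0.001 -0.005 -0.008 0.002 0.006 -0.005;-1 0 -0.001 -0.012 0 0 0;-1 0 0 -0.008 0 0 0;-1 0 0 -0.002 0 0 0;-1 0 0 0 0 0 0",
)

```text
time_s: 6.4
eef_pos: [0.6219, -0.139, 0.2268]
eef_rot: [-3.03, -0.241, 0.002]
ft_force: [0.3, -0.2, -0.5]
width: 0.999
```

```bash
python3 -c "
from tgt import *
err()"
```

```text
t 6.4 pos [ 0.6219 -0.139   0.2268] dpos [-0.0001  0.0011 -0.0026] drot [ 0.0024  0.0074 -0.0001] w 0.9989475020357473 f [ 0.3351 -0.166  -0.454 ]
grasp fix [ 0.017  -0.0016  0.0726] head dist 0.005781678701270219
```

Well placed; close.

Call:
step_arm(
  series="1 0 0.001 -0.001 0 0 0;1 0 0 0 0 0 0;1 0 0 0 0 0 0;1 0 0 0 0 0 0;1 0 0 0 0 0 0;1 0 0 0 0 0 0;1 0 0 0 0 0 0;1 0 0 0 0 0 0;1 0 0 0 0 0 0;1 0 0 0 0 0 0;1 0 0 0 0 0 0;1 0 0 0 0 0 0;1 0 0 0 0 0 0;1 0 0 0 0 0 0",
)

```text
time_s: 7.57
eef_pos: [0.622, -0.1372, 0.2267]
eef_rot: [-3.029, -0.242, 0.001]
ft_force: [-0.6, 0.6, -0.7]
width: 0.302
```

```bash
python3 -c "
from tgt import *
err()
snap('wrist','wrist6')
for n,(x,y) in dict(scene=(200,125),side=(150,120)).items():
    a=snap(n,n+'6')['frame'][y:y+150,x:x+180,::-1]; cv2.imwrite('pics/'+n+'6z.png',cv2.resize(a,None,fx=4,fy=4,interpolation=cv2.INTER_CUBIC))
print(manip.get_obs()['wrist_torque'])"
```

```text
t 7.5667 pos [ 0.622  -0.1372  0.2267] dpos [-0.0003 -0.0008 -0.0026] drot [ 0.0012  0.0079 -0.0009] w 0.3020884420762388 f [-0.6003  0.6463 -0.6941]
grasp fix [0.0176 0.0003 0.0725] head dist 0.006093652535873622
[-0.0785 -0.005   0.1563]
```

View pics/wrist6.png

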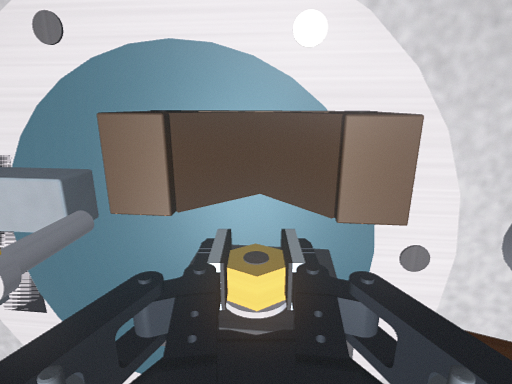

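View pics/side6z.png

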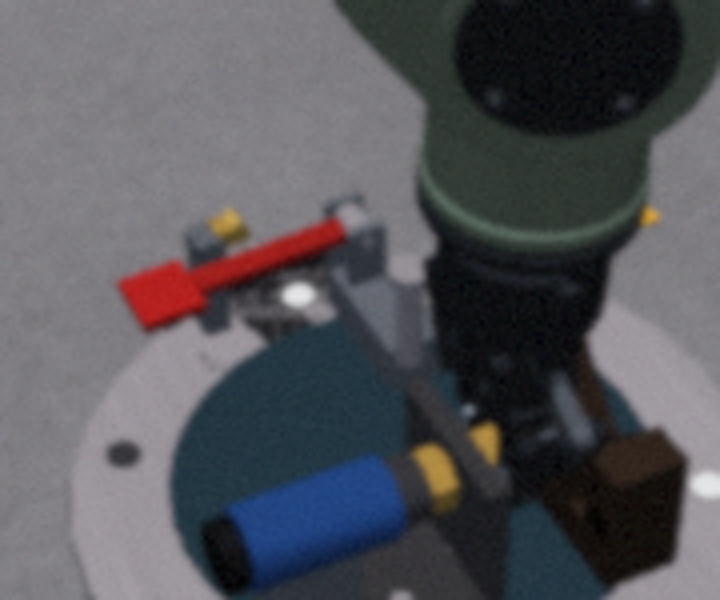

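View pics/scene6z.png

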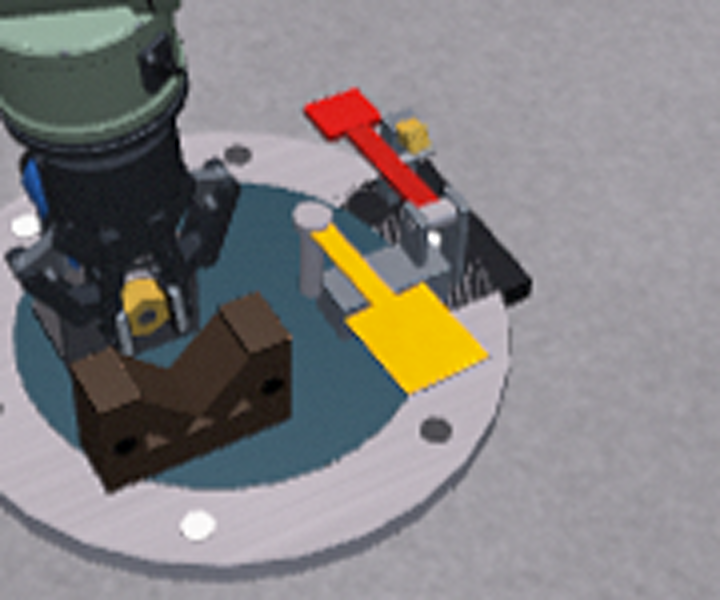

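Call:
step_arm(
  series="1 0 0 0 0 0 0;1 0 0 0 0 0 0;1 0 0 0 0 0 0;1 0 0 0 0 0 0;1 0 0 0 0 0 0;1 0 0 0 0 0 0;1 0 0 0 0 0 0;1 0 0 0 0 0 0;1 0 0 0 0 0 0;1 0 0 0 0 0 0;1 0 0 0 0 0 0;1 0 0 0 0 0 0;1 0 0 0 0 0 0;1 0 0 0 0 0 0;1 0 0 0 0 0 0;1 0 0 0 0 0 0;1 0 0 0 0 0 0;1 0 0 0 0 0 0;1 0 0 0 0 0 0;1 0 0 0 0 0 0",
)

```text
time_s: 9.38
eef_pos: [0.622, -0.1371, 0.2267]
eef_rot: [-3.029, -0.242, 0.001]
ft_force: [-1.1, 0.5, -1.0]
width: 0.301
```

```bash
python3 -c "
from tgt import *
err()
snap('wrist','wrist7')
a=cv2.imread('pics/wrist6.png')[220:330,200:315];b=cv2.imread('pics/wrist7.png')[220:330,200:315]
print('mean diff',cv2.absdiff(a,b).mean())
cv2.imwrite('pics/w67.png',cv2.resize(np.hstack([a,b]),None,fx=3.4,fy=3.4,interpolation=cv2.INTER_CUBIC))
print(manip.get_obs()['wrist_torque'])"
```

```text
t 9.3833 pos [ 0.622  -0.1371  0.2267] dpos [-0.0003 -0.0008 -0.0025] drot [ 0.0012  0.0079 -0.0009] w 0.3007071773711413 f [-1.1385  0.4845 -0.9825]
grasp fix [0.0175 0.0003 0.0725] head dist 0.006077637631361205
mean diff 1.6480368906455862
[-0.0459  0.0782  0.125 ]
```

View pics/w67.png

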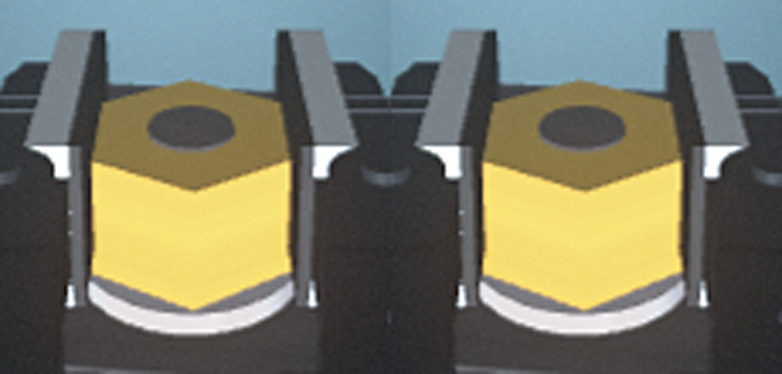

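The two pictures are 1.8 s apart. They show the head squared up between the pads and not turning.

```bash
python3 -c "
from h import *
print(manip.sign_off())"
```

```text
the job is handed in; nothing more can be done
None
```

I pressed the lever with the closed fingers until it latched at about t = 4 s, and the yellow cover swung clear of the gap. I then lowered the open gripper into the gap, tilted about 6° to match the bolt's turn, and gripped the head on its flats. I handed the job in at about 9.4 s, still gripping.

**Last checks:**
- **Bolt:** two wrist pictures 1.8 s apart showed the flats flush with the pads and no turning. Left alone, it would have turned about 3° in that time.
- **Grip:** the opening held steady at 0.30, about 26 mm against the head's 27 mm. The pads' contact force is not reported, so I judged it from this and the fixed 60 N grip setting. The grasp point was about 6 mm from the head's centre.
- **Lever:** it was still latched and untouched in the scene and side pictures taken at about 7.5 s.
- **Bystanders:** the arm never went near the pin, ring or case, though I did not measure their positions again at the end.
- **Disagreement:** before pressing, the fingertip height from the cameras came out about 9 mm lower than the arm's own reading. I put this down to my picking the wrong edge in the picture and relied on the arm's reading.

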